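# Close up the bread slicer's bed and hold its enable key on

## Task

First slide the loose bed extension sideways until its edge butts flush, with no gap, along the right-hand side (seen from the robot) of the bread slicer's bed. Then take the key from the wooden stand, push it fully home in the slicer's key switch, working it past the sticky pins, and turn it a full quarter turn clockwise (seen from above) to the stop. The switch springs back, so finish still gripping the key and holding it turned, with the extension still flush; leave the loaf, brush and jar where they are.

Things in the scene. Friction and masses are not known exactly. Their poses are not given: they have to be found in the camera images.
- slicer: Bread slicer of bare aluminium and steel, fixed, placed and turned (up to 7 deg) anew each time. Origin: centre of its underside, on the bench; x away from the robot, y to the robot's left. Base x -110 to 200, y -200 to 200 mm, 60 high. On its right half (y below 0) a ribbed bed, top at 66 mm. Key console at its front right corner: grey box x -180 to -110, y -190 to -110 mm, 85 high.
- guard (a point): Centre of the slicer's upright round blade guard, 180 mm above the bench, radius 115 mm; motor housing on its left, 190 mm high, out to 145 mm left of this point.
- bed_edge (a point): Middle of the upper edge of the bed's right-hand (-y) side, 66 mm above the bench; axes as the slicer's. The straight edge runs 145 mm to either side along x; the flat side face below it goes down to 12 mm above the bench. Outward is -y.
- lock_mouth (a point): Centre of the key slot in the console's flat steel top, 85 mm above the bench; axes as the slicer's. The slot runs along the slicer's x: 16 by 7 mm with a 2 mm chamfer, through a 6 mm cover; the turning plug below has a like slot, 18 by 7 mm. The key turns only with its blade wholly under the cover (collar within 2 mm of the top) and cannot be drawn out while turned.
- pin0 (a joint): Sticky spring pin in the plug, 0 when out (m); invisible from outside. The key's tip meets the two pins from about 12 mm before it is home; they stick, so the key catches some 12 and 7 mm before home until pushed with about 5 to 15 N; backing off 2 mm, wiggling it a few degrees and pushing again helps.
- plug (a joint): Turn of the lock plug: 0 with its slot along the slicer's x (where a spring returns it), growing clockwise seen from above to the stop at 1.571 rad. The spring asks 0.05 N m at 0 and 0.14 N m at the stop. The key has about 0.2 rad of play in the slot, so the hand must turn about 0.2 rad more than the plug; turning the hand 1.75 rad is safe.
- extension: Loose bed extension, a steel bridge 140 mm (its x) by 120 mm (y), 66 mm high, 0.4 to 0.85 kg, standing 30 to 90 mm right of the bed, a little askew; sliding drag 2 to 9 N. Origin: centre of its underside. On top in the middle an upright grip rib 70 mm long (x), 10 mm thick (y), from 66 to 108 mm above the bench. Its +y edge is to butt against the slicer.
- ext_near (a point): Upper corner of the extension's butting (+y) edge at the end nearer the robot: (-70, 60, 66) mm from the extension's origin; axes as the extension's.
- ext_far (a point): Upper corner of the extension's butting (+y) edge at the far end: (70, 60, 66) mm from the extension's origin; axes as the extension's.
- stand: Fixed pale wooden block 90 by 70 mm, 45 mm high, with a slot along its x in which the key stands upright. Origin: centre of its underside.
- key: Key standing upright, blade down, in the stand. Origin: centre of the underside of its round collar (26 mm across, 4 thick), which rests on the stand's top, 45 mm above the bench; z up. Above the collar a black bow 30 mm wide (its x), 9 thick (y), up to 42 mm above the origin: pinch it across its thickness. About 50 g. Same either way round (half turn).
- key_tip (a point): Point of the key's blade, 29 mm below the key's origin. The blade is 14 mm wide (key's x), 5 mm thick (y), its last 7 mm a V point; a 5 mm round neck, 8 mm long, joins it to the collar.
- loaf: Round loaf 170 mm across, 82 mm high, a bystander. Origin: centre of its underside.
- brush: Hand brush lying on the bench, a bystander, at the robot's right.
- jar: Closed jar 70 mm across, 90 mm high, a bystander. Origin: centre of its underside.

How it is judged:
On the way, in this order (a step that is already met when the one before it is completed fails the run):
1. the extension is butted flush along the bed's side (y of each of ext_near, ext_far in the frame of bed_edge above -0.005 m and x of ext_near in the frame of bed_edge above -0.15 m and x of ext_far in the frame of bed_edge below 0.15 m and angle between extension's own z axis and vertical below 0.06 rad), for 0.2 s.
2. the key is fully home in the slicer's lock, the extension still flush (all of step 1 and horizontal distance between key and lock_mouth below 0.004 m and z of key in the frame of lock_mouth between -0.003 and 0.003 m and angle between key's own z axis and vertical below 0.12 rad), for 0.2 s.
At the end, for the whole second after the job is handed in: Key collar within 3 mm of the console top and 4 mm of the slot centre, key upright within 0.12 rad, plug turned over 1.2 rad, fingers gripping the key with over 3 N, both corners of the extension's edge within 5 mm of the bed's side and inside its length, extension level (all of step 2 and value of joint plug above 1.2 rad and contact force between the fingers and key above 3 N); the arm keeps its last pose, push and grip.
It fails at once if the loaf is disturbed (moved more than 30 mm) (distance of loaf from where it was at the start of the episode above 0.03 m).
It fails at once if the brush is disturbed (moved more than 30 mm) (distance of brush from where it was at the start of the episode above 0.03 m).
It fails at once if the jar is disturbed (moved more than 30 mm) (distance of jar from where it was at the start of the episode above 0.03 m).
It also fails if it takes over 67 s, if anything falls off the work surface, if the arm or the gripper's body presses on something with over 40 N, if the wrist force passes 120 N, or if a joint passes its speed limit or range.

## Robot

A 6-joint arm with a two-finger parallel gripper is mounted at the origin on the work surface. World frame = base frame: x ahead of the robot, y to its left, z up, the work surface at z = 0. Lengths are in m, angles in rad, forces in N, time in s.
With the tool pointing down it reaches from about 0.35 to 0.85 m from the base axis. Payload 8.1 kg.
Tool frame: the origin (TCP) lies midway between the tips of the shut fingers; the grasp point (between the pads) lies 19 mm behind it; z points along the fingers, y is the line along which they close (so a half turn about z gives the same grasp; the last joint's range is limited). The gripper opens to 93 mm and grips with 3 to 60 N. Pads are 15 mm wide; open, the fingers measure 128 mm over their backs; the gripper's body (75 mm by 188 mm) begins 65 mm behind the grasp point.
Start: joints at [-1.314, 0.13, 1.488, -0, 1.523, -0.085], TCP at [0.201, -0.565, 0.219] pointing down, gripper open.
Joint ranges: [-2.96, 2.96], [-0.89, 2.26], [0.02, 2.5], [-1.34, 4.48], [0, 2.73], [-2.66, 2.66]. Speed limits (rad/s): [2.39, 2.39, 2.79, 3.14, 3.14, 3.14].

## Interface

Orientations are given as a unit quaternion [x, y, z, w].
In Python, from workcell import telemetry, cams, bot gives the robot as it stands.
- The arm moves only by the shell command python3 -m pendant 'ROWS' [OPENING] [FORCE]. ROWS is JSON, a list of rows, each a list of 4 numbers: the shift along the tool's x, y, z scaled (see below), then the turn about the tool's z scaled (see below). A call has 1 to 8 rows; each row is the pose to reach, as a shift and turn from the pose commanded when the call began, along the tool's axes at that moment, turning the shorter way round; what a row does not reach only later rows make up. The controller multiplies each number of a shift by 120 mm and each number of a turn by 2 pi rad. A row lasts 1/10 s, in which the tool goes at most 50 mm and 8.59 degrees, less where a joint would pass 70% of its speed; a pose out of reach is approached as far as the arm can. A call with a number of a shift or a turn outside -1 to 1 is refused whole. A call with a gripper value outside its range is refused whole. OPENING is the opening, from -1 (shut) to 1 (fully open), set as the call begins (- or left out, the last holds). The fingers move at their own pace and stop on an object; FORCE is the grip in N (left out, the last holds). Time passes only in rows, so rows that repeat a pose let the fingers close. It gives the time, the measured TCP pose, the force, the opening and the grip force at its end, in the units of the state.
- telemetry.sense(): the state, without advancing time (a new reading comes with each control period).
- cams.grab_frame(name): name is "side" or "top"; returns a dict with "img" (420x560x3 uint8, red, green, blue), "depth" (420x560 float32, m along the optical axis (not along the pixel's ray), 0 where there is no reading), "fx", "fy", "cx", "cy" (pixels), "extrinsics" (4x4, takes a point from world to camera coordinates). Camera axes: x right, y down, z forward; pixel columns grow to the right and rows downward; lengths in m; the calibration is good to about 2 mm. A picture is of the moment at which its call begins.
- bot.close_job(): hands the job in; it is judged then, once.
The state is a dict: "t": time; "q": joint angles; "dq": joint speeds; "joint_efforts": joint torques, N m; "tool_pos": TCP position; "tcp_rot": TCP orientation; "force": force on the tool from outside, world axes, zero at the start; "torque": the same for the moment, N m; "width": finger opening in m; "finger_force": force on a finger pad.
Only numpy, scipy, OpenCV 4.12 (cv2) and the standard library are available. Lean on these libraries where they do the work, as an engineer would, in place of code of your own. Each camera call takes 0.05 s, during which the arm holds its last target. There are 200 camera calls.

## Working session

There is one attempt and no reset: what is moved stays moved. The work goes in short steps, Python scripts to look and compute and a shell command to move; the robot and the scene stay as the last step left them, time stands still between calls to the robot, and variables do not carry over. Pictures are saved under pics/ and viewed, at most 10 in all, crops included, and the job is handed in when it is done.

```bash
ls; mkdir -p pics; python3 - <<'E'
from workcell import telemetry, cams
import cv2,numpy as np
print(telemetry.sense())
for n in("side","top"):
    f=cams.grab_frame(n); np.savez(f"pics/{n}0.npz",**f)
    cv2.imwrite(f"pics/{n}0.png",f["img"][:,:,::-1]); print(n,f["fx"],f["cx"],f["cy"],np.round(f["extrinsics"],3).tolist())
E
```

```text
pics
{'t': 0.0, 'q': array([-1.31441960e+00,  1.31166561e-01,  1.48926837e+00, -1.03352947e-05,
        1.52301287e+00, -8.54054610e-02]), 'dq': array([-1.61152174e-03,  1.18176484e-03,  1.62837912e-03, -7.97283115e-04,
        1.31389353e-05, -1.38907459e-03]), 'joint_efforts': array([ 1.21551402e-03, -5.59845042e+01, -4.91755807e+01,  7.67524447e-02,
        3.53056414e-02, -1.49559373e-04]), 'tool_pos': array([ 0.20096843, -0.56473372,  0.21759023]), 'tcp_rot': array([ 9.85433152e-01,  1.70060705e-01, -8.43402895e-05, -9.23745080e-04]), 'force': array([-0.5460843 ,  0.27240025,  0.33259966]), 'torque': array([-0.01388312,  0.02188702,  0.01307905]), 'finger_force': 0.0, 'width': 0.0931457482481914}
side 468.50043034889427 281.9902260474427 211.6520792857303 [[0.994, -0.112, -0.019, -0.507], [-0.081, -0.584, -0.807, 0.148], [0.079, 0.804, -0.59, 1.284], [0.0, 0.0, 0.0, 1.0]]
top 472.3490032918326 281.15267569982717 200.11550393865735 [[0.006, -1.0, -0.016, 0.002], [-0.998, -0.005, -0.055, 0.514], [0.055, 0.016, -0.998, 1.435], [0.0, 0.0, 0.0, 1.0]]
```

View pics/top0.png

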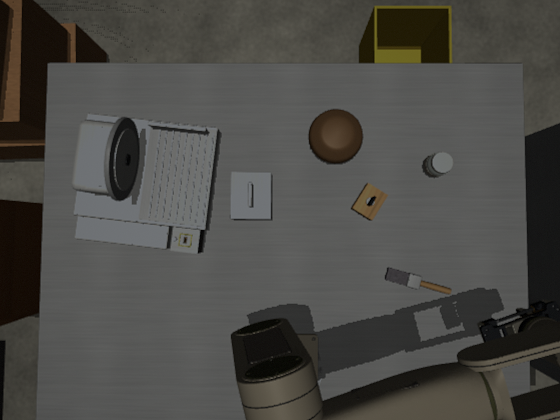

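View pics/side0.png

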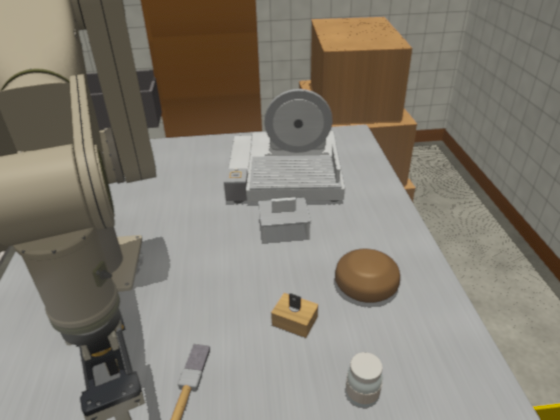

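The top view shows the slicer at upper left with its bed edge near column 217, and the console slot near (186,240). The extension spans about (231–272, 172–220) with its rib at (250,194), and the stand with the key is at (370,201). The side view agrees. Next I measure with height-masked world points.

```bash
cat > h.py <<'E'
import numpy as np,cv2
def load(n):
    f=dict(np.load(f"pics/{n}.npz")); return f
def world(f):
    d=f["depth"]; v,u=np.mgrid[:d.shape[0],:d.shape[1]]
    c=np.stack([(u-f["cx"])/f["fx"]*d,(v-f["cy"])/f["fy"]*d,d],-1)
    E=f["extrinsics"]; return (c-E[:3,3])@E[:3,:3]
def ray(f,uv,z):
    E=f["extrinsics"];R=E[:3,:3];o=-R.T@E[:3,3]
    uv=np.atleast_2d(uv).astype(float)
    r=np.c_[(uv[:,0]-f["cx"])/f["fx"],(uv[:,1]-f["cy"])/f["fy"],np.ones(len(uv))]@R
    return o+r*((z-o[2])/r[:,2])[:,None]
def proj(f,p):
    E=f["extrinsics"];c=np.atleast_2d(p)@E[:3,:3].T+E[:3,3]
    return np.c_[c[:,0]/c[:,2]*f["fx"]+f["cx"],c[:,1]/c[:,2]*f["fy"]+f["cy"]]
def blob(f,box,z0,z1,z):
    W=world(f);m=np.zeros(W.shape[:2],np.uint8);u0,v0,u1,v1=box
    m[v0:v1,u0:u1]=((W[v0:v1,u0:u1,2]>z0)&(W[v0:v1,u0:u1,2]<z1))
    n,l,s,c=cv2.connectedComponentsWithStats(m)
    k=1+np.argmax(s[1:,4]); cn=max(cv2.findContours((l==k).astype(np.uint8),0,1)[0],key=cv2.contourArea)[:,0]
    p=ray(f,cn,z)[:,:2]; r=cv2.minAreaRect((p*1000).astype(np.float32))
    return s[k,4],r,cv2.boxPoints(r),np.median(W[l==k][:,2])
E
python3 - <<'E'
from h import *
f=load("top0");np.set_printoptions(precision=1,suppress=True)
for nm,b,z in(("ext",(224,165,280,228),.066),("rib",(224,165,280,228),.108),("stand",(345,175,395,228),.045),("console",(165,222,210,262),.085),("key",(345,175,395,228),.087),("bed",(140,110,225,235),.066)):
    a,r,bx,h=blob(f,b,z-.012,z+.012,z); print(nm,a,r,bx.tolist(),round(h,4))
im=f["img"]
L=cv2.resize(im[110:260,140:290],(600,600),interpolation=2)
A=cv2.resize(im[176:226,345:395],(200,200),interpolation=2);B=cv2.resize(im[220:260,165:205],(200,200),interpolation=2)
R=np.vstack([A,B,np.zeros((200,200,3),np.uint8)])
cv2.imwrite("pics/c1.png",np.clip(np.hstack([L,R])[:,:,::-1]*1.6,0,255))
E
```

```text
ext 1818 ((524.46875, 93.92312622070312), (139.787353515625, 118.96431732177734), 0.4263838231563568) [[454.1343994140625, 152.88351440429688], [455.0196533203125, 33.9224853515625], [594.8031005859375, 34.962738037109375], [593.9178466796875, 153.92376708984375]] 0.0653
rib 89 ((524.4144287109375, 94.68566131591797), (66.2673568725586, 8.637245178222656), 0.5601685643196106) [[491.2401123046875, 98.68013763427734], [491.3245849609375, 90.0433120727539], [557.5887451171875, 90.6911849975586], [557.5042724609375, 99.32801055908203]] 0.1067
stand 677 ((509.1046142578125, -260.8529052734375), (70.6969223022461, 91.06892395019531), 57.969852447509766) [[451.7543029785156, -266.67034912109375], [528.959716796875, -314.97015380859375], [566.4549560546875, -255.03546142578125], [489.24951171875, -206.73565673828125]] 0.0441
console 669 ((391.7282409667969, 282.0773010253906), (82.13642120361328, 70.33606719970703), 83.75959014892578) [[352.304443359375, 245.07522583007812], [422.2237548828125, 237.42965698242188], [431.15203857421875, 319.0793762207031], [361.23272705078125, 326.7249450683594]] 0.0851
key 32 ((508.4872741699219, -260.2624816894531), (8.806720733642578, 29.12828826904297), 56.35670852661133) [[493.92303466796875, -255.85946655273438], [518.17236328125, -271.99713134765625], [523.051513671875, -264.6654968261719], [498.80218505859375, -248.52783203125]] 0.0847
bed 7086 ((580.073486328125, 325.85418701171875), (235.77667236328125, 325.94970703125), 85.11003112792969) [[407.6427307128906, 222.28732299804688], [732.4060668945312, 194.50253295898438], [752.5042724609375, 429.4210510253906], [427.74090576171875, 457.2058410644531]] 0.0655[ WARN:0@0.275] global loadsave.cpp:1063 imwrite_ Unsupported depth image for selected encoder is fallbacked to CV_8U.
```

View pics/c1.png

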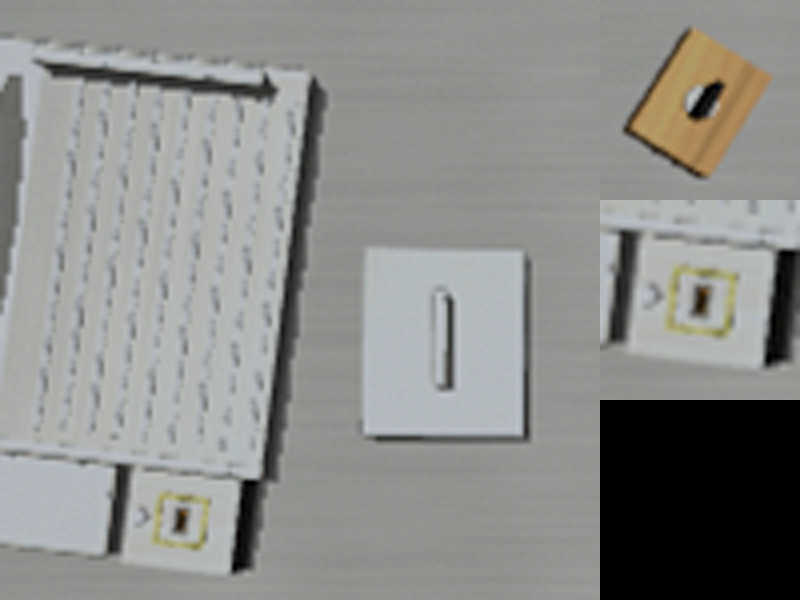

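The crop gives clean outlines of the bed's right edge, the extension and rib, the yellow square around the slot, and the stand with the black bow. Now I fit the bed edge line and the slot centre, and work out the targets.

```bash
python3 - <<'E'
from h import *
f=load("top0");np.set_printoptions(precision=4,suppress=True)
W=world(f)
P=[]
for v in range(140,224):
    c=[u for u in range(195,228) if W[v,u,2]>.05]
    P.append((max(c)+.5,v))
p=ray(f,P,.066)[:,:2]
vx,vy,x0,y0=cv2.fitLine((p*1000).astype(np.float32),cv2.DIST_HUBER,0,.01,.01).ravel()
s=np.sign(vx);d=np.array([vx,vy])*s;yaw=np.arctan2(d[1],d[0]);n=np.array([-d[1],d[0]])
print("bed line yaw",yaw,np.degrees(yaw),"pt",x0,y0,"resid",np.std((p*1000-[x0,y0])@n))
hsv=cv2.cvtColor(f["img"],cv2.COLOR_RGB2HSV)
b=hsv[225:255,172:202];Y=(b[...,1]>90)
vv,uu=np.nonzero(Y);r=ray(f,np.c_[uu+172,vv+225],.085)
print("sat mask",len(uu),cv2.minAreaRect((r[:,:2]*1000).astype(np.float32)))
# slot dark
D=(b[6:24,6:24].max(-1) if 0 else f["img"][233:247,179:193].max(-1)<90)
vv,uu=np.nonzero(D);print("dark",len(uu),ray(f,[[uu.mean()+179,vv.mean()+233]],.085))
print(hsv[232:248,178:194,2])
e=(np.array([524.46,93.92]));t0=np.array([x0,y0])
print("ext centre dist to line",(e-t0)@n,"->need +y",-60-(e-t0)@n,"world move",n*(-60-(e-t0)@n))
c=np.array([391.73,282.08]);print("console along/out",(c-t0)@d,(c-t0)@n, "far/near pts",((p*1000-t0)@d).min(),((p*1000-t0)@d).max())
E
```

```text
bed line yaw -0.10996229 -6.300375 pt 569.56055 210.89746 resid 4.134411203230479
sat mask 24 ((395.581787109375, 267.1277770996094), (39.21449661254883, 68.83454895019531), 11.118165016174316)
dark 31 [[0.3927 0.2823 0.085 ]]
[[112 112 112 109 106 114 114 114 114 115 115 115 115 115 115 116]
 [113 113 109 102 102 110 106 107 106 102 107 113 114 113 115 114]
 [114 110 102 106 112 109  95  84  83  83  97 107 109 108 104 114]
 [114 105  98 116 114 115 106  87  90  99 104 102 106 103  91 116]
 [112 104  95 113 113 110 101 103 103 109 116 117 114 108 104 115]
 [111 100  87 113 113  99  60  66  71  91 114 114 111 108 113 114]
 [112 106  99 112 112  95  44  45  73  93 113 112 108 105 112 113]
 [112 111 112 112 110  90  44  25  52  96 113 112 111 111 113 113]
 [113 108 105 113 111  90  36  25  62 105 114 113 110 108 114 114]
 [113 106 105 116 111  81  28  34  74 110 115 114 107 101 115 113]
 [110 107 118 117 105  65  44  52  80 111 118 115 106  96 118 115]
 [106 101 116 116 109  91  87  82  92 113 118 116 100  84 119 116]
 [106  99 110 108 116 117 115 109 111 116 116 114  92  81 118 117]
 [107 102 107 100 105 108 113 111 107 108 107 101  93  98 117 115]
 [111 112 112 109 101 105 112 108 102  97  86  84 103 116 115 114]
 [111 112 112 112 113 113 114 113 113 106  94  99 109 116 115 114]]
ext centre dist to line -121.22031879959394 ->need +y 61.22031879959394 world move [ 6.7184 60.8506]
console along/out -184.56812730304313 51.23734447093912 far/near pts -128.25688418710587 120.79406546934152
```

```bash
python3 -m pendant '[[0.875,-0.854,0,0],[0.875,-0.854,0,0],[0.875,-0.854,0,0],[0.875,-0.854,0,0]]' 1 20
python3 -m pendant '[[0.875,-0.854,0,0],[0.875,-0.854,0,0],[0.875,-0.854,0,0],[0.875,-0.854,0,0]]'
python3 -m pendant '[[0.875,-0.854,0,0],[0.875,-0.854,0,0],[0.875,-0.854,0,0],[0.875,-0.854,0,0]]'
python3 -m pendant '[[0.875,-0.854,0,0],[0.875,-0.854,0,0],[0.875,-0.854,0,0],[0.875,-0.854,0,0]]'
python3 -m pendant '[[0.875,-0.854,0,0],[0.875,-0.854,0,0],[0.875,-0.854,0,0],[0.875,-0.854,0,0]]'
python3 -m pendant '[[0,0,0,-0.15],[0,0,0,-0.15],[0,0,0,-0.15],[0,0,0,-0.15],[0,0,0,-0.15],[0,0,0,-0.15],[0,0,0,-0.15]]'
python3 -m pendant '[[0,0,0,-0.15],[0,0,0,-0.15],[0,0,0,-0.15],[0,0,0,-0.15],[0,0,0,-0.15],[0,0,0,-0.15],[0,0,0,-0.15]]'
python3 -m pendant '[[0,0,0,-0.1456],[0,0,0,-0.1456],[0,0,0,-0.1456],[0,0,0,-0.1456],[0,0,0,-0.1456],[0,0,0,-0.1456],[0,0,0,-0.1456]]'
cat >> h.py <<'E'
def need(x,y,z,yaw):
    from workcell import telemetry
    from scipy.spatial.transform import Rotation as R
    s=telemetry.sense();r=R.from_quat(s["tcp_rot"]);M=r.as_matrix()
    cy=np.arctan2(M[1,0],M[0,0]);dy=(cy-yaw+np.pi)%(2*np.pi)-np.pi
    print("t",round(s["t"],2),"pos",np.round(s["tool_pos"],4),"yaw",round(cy,4),"tilt",np.round(M[:2,2],3),"q6",round(s["q"][5],2),"F",np.round(s["force"],1),"w",round(s["width"],4),"ff",round(s["finger_force"],1))
    print("row",np.round(M.T@(np.array([x,y,z])-s["tool_pos"])/.12,4),"turn",round(dy/2/np.pi,4))
E
python3 -c "
from h import *;need(.5244,.0943,.076,3.149)"
```

```text
t: 0.5
tool_pos: [0.2677, -0.4291, 0.2179]
tcp_rot: [0.985, 0.172, 0.0, -0.001]
force: [-0.1, -0.4, 0.4]
width: 0.0929
finger_force: 0.0
t: 0.9
tool_pos: [0.3322, -0.298, 0.2185]
tcp_rot: [0.985, 0.172, 0.001, -0.001]
force: [-0.3, 0.5, -0.2]
width: 0.0928
finger_force: 0.0
t: 1.3
tool_pos: [0.3966, -0.1664, 0.2186]
tcp_rot: [0.985, 0.173, 0.0, -0.001]
force: [-0.2, 0.4, 0.8]
width: 0.0929
finger_force: 0.0
t: 1.7
tool_pos: [0.4609, -0.0352, 0.2184]
tcp_rot: [0.985, 0.172, 0.0, -0.001]
force: [-0.3, -0.9, -0.1]
width: 0.0931
finger_force: 0.0
t: 2.1
tool_pos: [0.5255, 0.0958, 0.2176]
tcp_rot: [0.985, 0.172, -0.0, -0.0]
force: [-0.1, -0.7, 0.2]
width: 0.0929
finger_force: 0.0
t: 2.8
tool_pos: [0.5242, 0.0908, 0.2183]
tcp_rot: [0.8, 0.601, -0.001, 0.0]
force: [-0.6, -0.7, -0.6]
width: 0.0929
finger_force: 0.0
t: 3.5
tool_pos: [0.5242, 0.0908, 0.2184]
tcp_rot: [0.44, 0.898, -0.001, 0.0]
force: [-0.7, -0.4, 0.4]
width: 0.0932
finger_force: 0.0
t: 4.2
tool_pos: [0.5242, 0.0911, 0.2184]
tcp_rot: [-0.001, 1.0, -0.0, -0.0]
force: [0.0, 0.5, -0.3]
width: 0.093
finger_force: 0.0
t 4.2 pos [0.5242 0.0911 0.2184] yaw -3.1404 tilt [-0.    -0.001] q6 -1.5 F [ 0.   0.5 -0.3] w 0.093 ff 0.0
row [-0.0021  0.0281  1.1867] turn -0.001
```

```bash
python3 -m pendant '[[0,0.028,0.3,0],[0,0.028,0.6,0],[0,0.028,0.85,0],[0,0.028,0.85,0]]' 0
python3 -m pendant '[[0,0,0.1,0],[0,0,0.2,0],[0,0,0.337,0],[0,0,0.337,0],[0,0,0.337,0]]'
python3 -m pendant '[[0,0,0,0],[0,0,0,0],[0,0,0,0],[0,0,0,0],[0,0,0,0],[0,0,0,0]]' -1 25
python3 -c "
from h import *;need(.5244+.0067,.0943+.0608,.076,3.149-.110)"
```

```text
t: 4.6
tool_pos: [0.5204, 0.095, 0.1115]
tcp_rot: [0.002, 1.0, -0.001, -0.004]
force: [0.0, 0.6, -0.2]
width: 0.0653
finger_force: 0.0
t: 5.1
tool_pos: [0.5244, 0.0967, 0.0768]
tcp_rot: [0.0, 1.0, -0.0, 0.0]
force: [0.1, -0.0, -0.5]
width: 0.0466
finger_force: 0.0
t: 5.7
tool_pos: [0.5243, 0.0964, 0.0765]
tcp_rot: [0.0, 1.0, -0.0, 0.0]
force: [0.0, -3.3, 2.1]
width: 0.0098
finger_force: 25.0
t 5.7 pos [0.5243 0.0964 0.0765] yaw 3.1415 tilt [ 0.    -0.001] q6 -1.48 F [ 0.  -3.3  2.1] w 0.0098 ff 25.0
row [-0.0569  0.4893  0.0038] turn 0.0163
```

```bash
python3 -m pendant '[[0,0,0,0.009],[0,0,0,0.0175],[0,0,0,0.0175],[-0.01,0.1,0,0.0175],[-0.03,0.2,0,0.0175],[-0.045,0.3,0,0.0175],[-0.05,0.38,0,0.0175],[-0.05,0.38,0,0.0175]]'
python3 -m pendant '[[0,0.04,0,0],[0,0.06,0,0],[0,0.08,0,0],[0,0.08,0,0]]'
python3 -c "
from h import *;need(.5244+.0067,.0943+.0608,.076,3.149-.110)"
```

```text
t: 6.5
tool_pos: [0.5303, 0.1441, 0.0765]
tcp_rot: [0.054, 0.999, 0.001, 0.0]
force: [0.0, 3.9, 3.8]
width: 0.0097
finger_force: 25.0
t: 6.9
tool_pos: [0.5314, 0.1518, 0.0764]
tcp_rot: [0.055, 0.998, -0.0, 0.0]
force: [0.4, -3.1, 5.2]
width: 0.0101
finger_force: 25.0
t 6.9 pos [0.5314 0.1518 0.0764] yaw 3.0318 tilt [ 0.001 -0.   ] q6 -1.28 F [ 0.4 -3.1  5.2] w 0.0101 ff 25.0
row [0.0052 0.0274 0.0037] turn -0.0012
```

```bash
for i in 1; do python3 -m pendant '[[0,0.01,0,0],[0,0.02,0,0],[0,0.03,0,0],[0,0.03,0,0]]'; done
python3 -m pendant '[[0,0.01,0,0],[0,0.02,0,0],[0,0.02,0,0]]'
python3 -c "
from h import *;need(.5244+.0067,.0943+.0608,.076,3.149-.110)"
```

```text
t: 7.3
tool_pos: [0.5319, 0.1554, 0.0765]
tcp_rot: [0.055, 0.998, 0.0, 0.0]
force: [2.2, -4.7, 5.6]
width: 0.0101
finger_force: 25.0
t: 7.6
tool_pos: [0.532, 0.1567, 0.0765]
tcp_rot: [0.055, 0.998, -0.001, 0.0]
force: [0.5, -9.5, 6.5]
width: 0.0098
finger_force: 25.0
t 7.6 pos [0.532  0.1567 0.0765] yaw 3.0314 tilt [ 0.    -0.002] q6 -1.26 F [ 0.5 -9.5  6.5] w 0.0098 ff 25.0
row [ 0.0061 -0.0142  0.0041] turn -0.0012
```

```bash
python3 -m pendant '[[0,0.01,0,0],[0,0.02,0,0],[0,0.02,0,0]]'
python3 -m pendant '[[0,0.01,0,0],[0,0.02,0,0],[0,0.02,0,0],[0,0.02,0,0]]'
python3 - <<'E'
from h import *
from workcell import cams
need(.532,.157,.076,3.03)
for n in("top","side"):
    f=cams.grab_frame(n);np.savez(f"pics/{n}1.npz",**f)
    if n=="side":S=f["img"]
    else:T=f["img"]
cv2.imwrite("pics/c2.png",np.hstack([cv2.resize(T[150:250,160:260],(400,400)),cv2.resize(S[120:260,210:350],(400,400))])[:,:,::-1])
E
```

```text
t: 7.9
tool_pos: [0.532, 0.1567, 0.0765]
tcp_rot: [0.055, 0.998, -0.003, -0.0]
force: [-2.9, -20.4, 11.0]
width: 0.0097
finger_force: 25.0
t: 8.3
tool_pos: [0.532, 0.1568, 0.0765]
tcp_rot: [0.056, 0.998, -0.005, -0.001]
force: [-4.9, -31.8, 14.6]
width: 0.01
finger_force: 25.0
t 8.3 pos [0.532  0.1568 0.0765] yaw 3.03 tilt [-0.002 -0.009] q6 -1.26 F [ -4.9 -31.8  14.6] w 0.01 ff 25.0
row [0.0002 0.002  0.004 ] turn -0.0
```

View pics/c2.png

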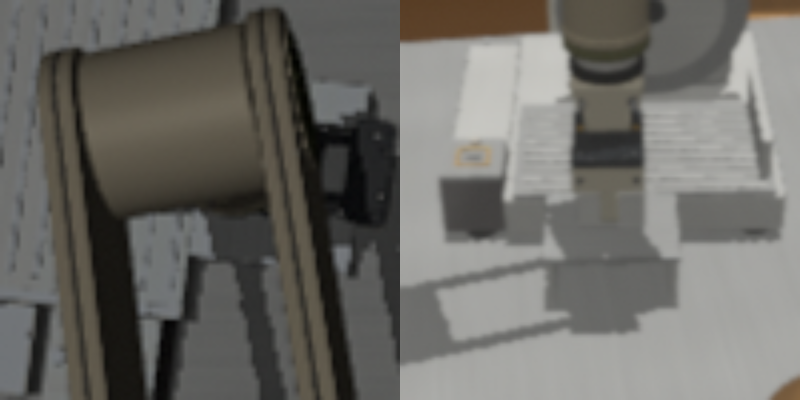

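The extension is firmly stopped against the bed: 32 N of push gives no further travel, and the side view (right half) shows it parallel to the bed with no visible gap. Next I relax, release, lift and verify.

```bash
python3 -m pendant '[[0,-0.015,0,0],[0,-0.03,0,0],[0,-0.03,0,0]]'
python3 -m pendant '[[0,0,0,0],[0,0,0,0],[0,0,0,0],[0,0,0,0]]' -0.5 20
python3 -m pendant '[[0,0,-0.3,0],[0,0,-0.6,0],[0,0,-1,0],[0,0,-1,0]]'
python3 -m pendant '[[0,-1,-0.2,0],[0,-1,-0.2,0],[0,-1,-0.2,0],[0,-1,-0.2,0]]'
python3 -m pendant '[[0,-1,0,0],[0,-1,0,0],[0,-1,0,0],[0,-1,0,0]]'
python3 -m pendant '[[0,-1,0,0],[0,-1,0,0],[0,-1,0,0],[0,-1,0,0]]'
python3 - <<'E'
from h import *
from workcell import cams
for n in("top","side"):
    f=cams.grab_frame(n);np.savez(f"pics/{n}2.npz",**f)
    if n=="top":
        T=f["img"]; 
        print(blob(f,(160,222,210,262),.073,.097,.085)[1])
need(.5088,-.2605,.2,-.56+np.pi)
cv2.imwrite("pics/c3.png",np.hstack([cv2.resize(T[150:250,160:260],(400,400)),cv2.resize(f["img"][120:260,210:350],(400,400))])[:,:,::-1])
E
```

```text
t: 8.7
tool_pos: [0.532, 0.1567, 0.0765]
tcp_rot: [0.055, 0.998, -0.001, 0.0]
force: [-1.2, -13.6, 8.7]
width: 0.0097
finger_force: 25.0
t: 9.1
tool_pos: [0.5313, 0.1595, 0.0757]
tcp_rot: [0.055, 0.999, 0.0, -0.001]
force: [-0.3, -0.3, -0.5]
width: 0.0232
finger_force: 0.0
t: 9.5
tool_pos: [0.5357, 0.1603, 0.2042]
tcp_rot: [0.055, 0.998, 0.002, 0.006]
force: [0.9, 0.3, 0.3]
width: 0.0232
finger_force: 0.0
t: 9.9
tool_pos: [0.5189, 0.0375, 0.2208]
tcp_rot: [0.056, 0.998, -0.0, 0.001]
force: [-0.1, 0.4, -0.4]
width: 0.0236
finger_force: 0.0
t: 10.3
tool_pos: [0.5053, -0.0808, 0.2194]
tcp_rot: [0.056, 0.998, 0.0, -0.0]
force: [-0.2, 1.3, 1.1]
width: 0.0232
finger_force: 0.0
t: 10.7
tool_pos: [0.4924, -0.1994, 0.2194]
tcp_rot: [0.056, 0.998, 0.0, -0.0]
force: [0.3, 0.7, 0.7]
width: 0.0233
finger_force: 0.0
((391.6646423339844, 281.7029724121094), (82.71691131591797, 70.39799499511719), 83.9102783203125)
t 10.8 pos [ 0.4928 -0.1972  0.2196] yaw 3.0319 tilt [-0.     0.001] q6 -1.94 F [-0.1  0.8 -0.2] w 0.0231 ff 0.0
row [-0.1907 -0.5102  0.1626] turn 0.0717
```

View pics/c3.png

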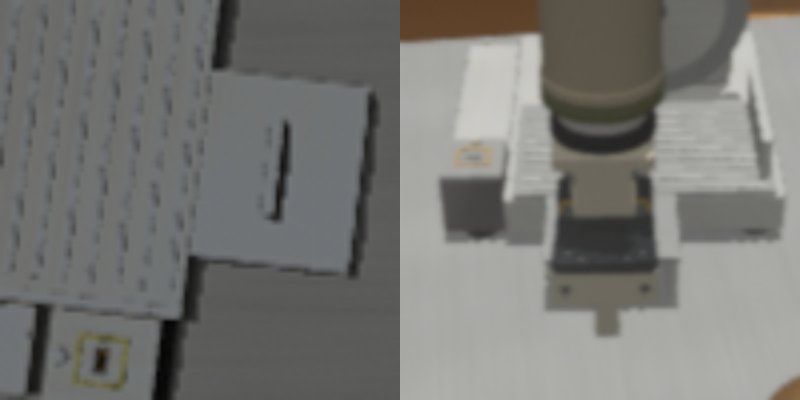

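The extension sits flush along the bed with no gap (seam at about column 200 of the left crop). Now the key: I refine the slot centre and approach.

```bash
python3 -m pendant '[[-0.19,-0.51,0.16,0.0717],[-0.19,-0.51,0.16,0.0717],[-0.19,-0.51,0.16,0.0717],[-0.19,-0.51,0.16,0.0717],[-0.19,-0.51,0.16,0.0717]]' 0
python3 - <<'E'
from h import *
np.set_printoptions(precision=4,suppress=True)
for n,(u0,v0,u1,v1) in(("top2",(174,228,198,252)),("side0",(224,165,246,185)),("side2",(224,165,246,185))):
    f=load(n);c=f["img"][v0:v1,u0:u1].astype(int);y=c[...,0]-c[...,2]
    y=(y>np.percentile(y,50)+10)
    q=np.argwhere(y)[:,::-1]+[u0,v0];p=ray(f,q,.085)[:,:2]*1000
    k=np.hypot(*(p-[392,282]).T)<30
    g=c.max(-1);
    print(n,len(p[k]),cv2.minAreaRect(p[k].astype(np.float32)),p[k].mean(0))
f=load("top2");v0,u0=235,180;g=f["img"][v0:v0+10,u0:u0+10].max(-1).astype(float);w=np.clip(105-g,0,None)
vv,uu=np.mgrid[v0:v0+10,u0:u0+10];print("slot",ray(f,[[(uu*w).sum()/w.sum(),(vv*w).sum()/w.sum()]],.085))
need(.5088,-.2605,.054,-.559+np.pi)
E
```

```text
t: 11.3
tool_pos: [0.5089, -0.2603, 0.201]
tcp_rot: [0.273, 0.962, 0.0, -0.0]
force: [0.0, 0.1, 0.3]
width: 0.0466
finger_force: 0.0
top2 99 ((392.5526123046875, 284.84112548828125), (39.3348274230957, 39.7021369934082), 82.76911163330078) [392.9025 284.8057]
side0 75 ((393.0524597167969, 284.4601745605469), (42.437740325927734, 41.95751190185547), 81.77848815917969) [393.0338 284.8022]
side2 76 ((393.0524597167969, 284.4601745605469), (42.437740325927734, 41.95751190185547), 81.77848815917969) [393.0676 284.5111]
slot [[0.3935 0.2846 0.085 ]]
t 11.3 pos [ 0.5089 -0.2603  0.201 ] yaw 2.5877 tilt [0.    0.001] q6 -1.58 F [0.  0.1 0.3] w 0.0466 ff 0.0
row [-0.0003 -0.003   1.2246] turn 0.0008
```

```bash
python3 -m pendant '[[0,-0.003,0.4,0],[0,-0.003,0.8,0],[0,-0.003,0.9,0],[0,-0.003,0.9,0]]'
python3 -m pendant '[[0,0,0.1,0],[0,0,0.2,0],[0,0,0.32,0],[0,0,0.32,0]]'
python3 -m pendant '[[0,0,0,0],[0,0,0,0],[0,0,0,0],[0,0,0,0],[0,0,0,0]]' -1 45
python3 -c "
from h import *;need(.5088,-.2605,.2,-.559+np.pi)"
```

```text
t: 11.7
tool_pos: [0.5067, -0.2604, 0.091]
tcp_rot: [0.275, 0.961, 0.001, -0.002]
force: [-0.1, 0.5, 0.6]
width: 0.0467
finger_force: 0.0
t: 12.1
tool_pos: [0.5069, -0.2616, 0.0525]
tcp_rot: [0.277, 0.961, 0.0, -0.001]
force: [-0.0, -0.6, -0.6]
width: 0.0466
finger_force: 0.0
t: 12.6
tool_pos: [0.5083, -0.2625, 0.055]
tcp_rot: [0.277, 0.961, -0.0, 0.0]
force: [-0.0, 1.0, -0.6]
width: 0.011
finger_force: 0.0
t 12.6 pos [ 0.5083 -0.2625  0.055 ] yaw 2.5811 tilt [ 0.001 -0.   ] q6 -1.58 F [-0.   1.  -0.6] w 0.011 ff 0.0
row [ 0.0048  0.0163 -1.2087] turn -0.0002
```

```bash
python3 -m pendant '[[0,0.015,0,0],[0,0.015,0,0],[0,0.015,0,0],[0,0.015,0,0]]' -1 45
python3 -c "
from h import *;need(.509,-.2607,.054,-.559+np.pi)"
```

```text
t: 13.0
tool_pos: [0.5093, -0.2609, 0.0549]
tcp_rot: [0.277, 0.961, -0.0, 0.0]
force: [1.1, 0.2, 2.9]
width: 0.0088
finger_force: 45.0
t 13.0 pos [ 0.5093 -0.2609  0.0549] yaw 2.5812 tilt [ 0.001 -0.   ] q6 -1.57 F [1.1 0.2 2.9] w 0.0088 ff 45.0
row [ 0.0032 -0.0003  0.0078] turn -0.0002
```

```bash
python3 -m pendant '[[0,0,-0.15,0],[0,0,-0.3,0],[0,0,-0.6,0],[0,0,-1,0],[0,0,-1,0],[0,0,-1,0]]'
python3 - <<'E'
from h import *
from workcell import cams
f=cams.grab_frame("side");np.savez("pics/side3.npz",**f)
cv2.imwrite("pics/c4.png",cv2.resize(f["img"][190:330,220:380],(640,560))[:,:,::-1])
need(.3929,.2847,.175,-.110+np.pi)
E
```

```text
t: 13.6
tool_pos: [0.51, -0.2614, 0.1762]
tcp_rot: [0.277, 0.961, -0.0, 0.002]
force: [-0.3, 0.8, 0.7]
width: 0.0089
finger_force: 45.0
t 13.65 pos [ 0.5089 -0.2607  0.1742] yaw 2.5811 tilt [-0.  0.] q6 -1.57 F [ 0.7  1.3 -1.9] w 0.0088 ff 45.0
row [ 3.2349  3.3358 -0.006 ] turn -0.0717
```

View pics/c4.png

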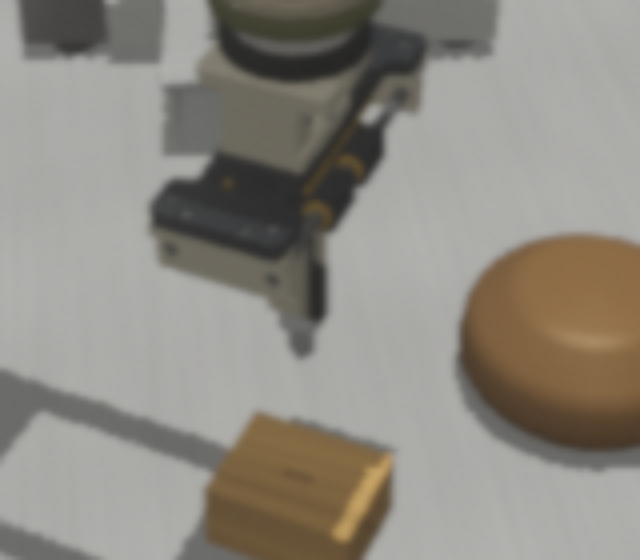

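```bash
python3 -m pendant '[[0.809,0.834,0,0],[0.809,0.834,0,0],[0.809,0.834,0,0],[0.809,0.834,0,0]]'
python3 -m pendant '[[0.809,0.834,0,0],[0.809,0.834,0,0],[0.809,0.834,0,0],[0.809,0.834,0,0]]'
python3 -m pendant '[[0.809,0.834,0,0],[0.809,0.834,0,0],[0.809,0.834,0,0],[0.809,0.834,0,0]]'
python3 -m pendant '[[0.809,0.834,0,0],[0.809,0.834,0,0],[0.809,0.834,0,0],[0.809,0.834,0,0]]'
python3 -m pendant '[[0,0,0,-0.0717],[0,0,0,-0.0717],[0,0,0,-0.0717],[0,0,0.2,-0.0717],[0,0,0.3,-0.0717],[0,0,0.3,-0.0717],[0,0,0.3,-0.0717]]'
python3 - <<'E'
from h import *
from workcell import cams,telemetry
f=cams.grab_frame("side");np.savez("pics/side4.npz",**f)
print("stand slot",ray(load("side3"),[[294,308.3]],.045))
p=telemetry.sense()["tool_pos"];print("exp collar, tip px",proj(f,[p-[0,0,.010],p-[0,0,.039]]),"lock px",proj(f,[[.3929,.2847,.085]]))
cv2.imwrite("pics/c5.png",cv2.resize(f["img"][120:195,190:290],(800,600),interpolation=2)[:,:,::-1])
need(.3929,.2847,.13,-.110+np.pi)
E
```

```text
t: 14.05
tool_pos: [0.4778, -0.12, 0.1719]
tcp_rot: [0.275, 0.961, 0.001, -0.003]
force: [0.6, -0.6, -1.0]
width: 0.0088
finger_force: 45.0
t: 14.45
tool_pos: [0.4492, 0.0153, 0.1727]
tcp_rot: [0.275, 0.962, 0.0, -0.002]
force: [0.8, -1.0, -0.7]
width: 0.0089
finger_force: 45.0
t: 14.85
tool_pos: [0.4208, 0.1509, 0.1732]
tcp_rot: [0.275, 0.962, -0.0, -0.001]
force: [-0.8, -0.6, -0.6]
width: 0.0089
finger_force: 45.0
t: 15.25
tool_pos: [0.3923, 0.2867, 0.1733]
tcp_rot: [0.275, 0.961, -0.0, -0.001]
force: [-0.4, -0.8, -1.0]
width: 0.0091
finger_force: 45.0
t: 15.95
tool_pos: [0.3931, 0.2836, 0.1382]
tcp_rot: [0.056, 0.998, -0.001, -0.001]
force: [0.1, -0.4, -0.3]
width: 0.0085
finger_force: 45.0
stand slot [[ 0.50946342 -0.26285841  0.045     ]]
exp collar, tip px [[234.00516614 162.52861739]
 [234.73080863 170.48375732]] lock px [[234.92170618 174.42570006]]
t 16.0 pos [0.3934 0.2842 0.1389] yaw 3.0307 tilt [-0. -0.] q6 -0.94 F [0.3 0.1 0.3] w 0.0085 ff 45.0
row [0.005  0.004  0.0742] turn -0.0001
```

View pics/c5.png

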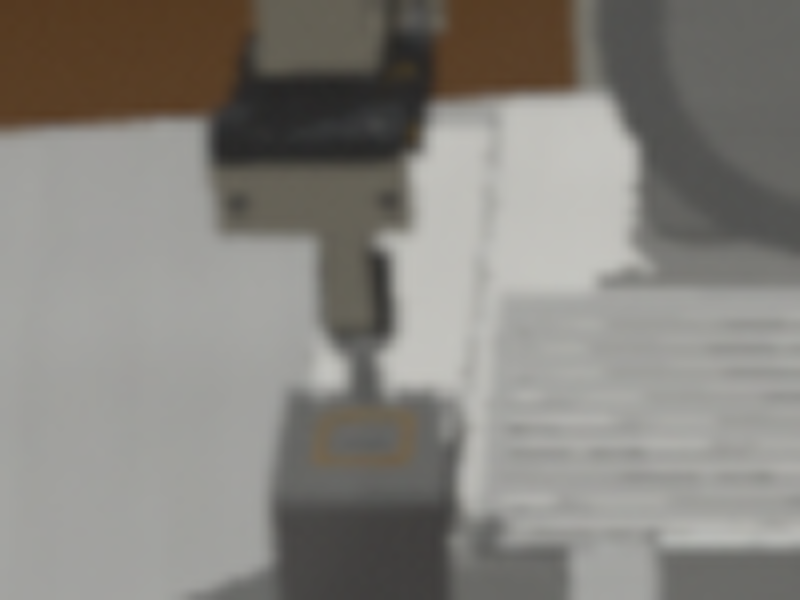

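The key tip at (367,405) hangs directly over the slot at (366,437) in the side crop, so x is aligned to about 1 mm. Lowering carefully now.

```bash
python3 -m pendant '[[0,0.004,0.05,0],[0,0.004,0.1,0],[0,0.004,0.13,0],[0,0.004,0.13,0]]'
python3 -m pendant '[[0,0,0.02,0],[0,0,0.04,0],[0,0,0.06,0],[0,0,0.06,0],[0,0,0.06,0]]'
python3 -c "
from h import *;need(.3929,.2847,.095,-.110+np.pi)"
```

```text
t: 16.4
tool_pos: [0.393, 0.2852, 0.1228]
tcp_rot: [0.055, 0.998, -0.0, 0.0]
force: [0.1, -0.9, 1.1]
width: 0.0089
finger_force: 45.0
t: 16.9
tool_pos: [0.3922, 0.2839, 0.1154]
tcp_rot: [0.055, 0.998, -0.001, -0.001]
force: [-2.4, -6.5, 4.4]
width: 0.0088
finger_force: 45.0
t 16.9 pos [0.3922 0.2839 0.1154] yaw 3.0315 tilt [-0.002 -0.003] q6 -0.94 F [-2.4 -6.5  4.4] w 0.0088 ff 45.0
row [-0.005   0.0074  0.1696] turn -0.0
```

```bash
python3 -m pendant '[[0.003,-0.01,0,0],[0.003,-0.01,0.02,0],[0.003,-0.01,0.04,0],[0.003,-0.01,0.06,0],[0.003,-0.01,0.06,0],[0.003,-0.01,0.06,0]]'
python3 -c "
from h import *;need(.3929,.2847,.095,-.110+np.pi)"
```

```text
t: 17.5
tool_pos: [0.3919, 0.2837, 0.1078]
tcp_rot: [0.055, 0.998, -0.0, -0.001]
force: [-2.8, -2.5, -2.6]
width: 0.0089
finger_force: 45.0
t 17.5 pos [0.3919 0.2837 0.1078] yaw 3.0317 tilt [-0.001 -0.001] q6 -0.94 F [-2.8 -2.5 -2.6] w 0.0089 ff 45.0
row [-0.0074  0.0089  0.1063] turn 0.0
```

```bash
python3 -m pendant '[[0.003,-0.003,0.02,0],[0.003,-0.003,0.04,0],[0.003,-0.003,0.05,0],[0.003,-0.003,0.05,0]]'
python3 -m pendant '[[0,0,0.01,0.006],[0,0,0.02,-0.006],[0,0,0.03,0.006],[0,0,0.03,-0.006],[0,0,0.03,0],[0,0,0.03,0]]'
python3 -c "
from h import *;need(.3929,.2847,.095,-.110+np.pi)"
```

```text
t: 17.9
tool_pos: [0.3914, 0.2837, 0.1027]
tcp_rot: [0.055, 0.998, -0.0, -0.001]
force: [-7.4, -2.1, 2.0]
width: 0.0089
finger_force: 45.0
t: 18.5
tool_pos: [0.3919, 0.2837, 0.0989]
tcp_rot: [0.055, 0.998, 0.0, -0.0]
force: [-5.3, -1.9, 1.2]
width: 0.0091
finger_force: 45.0
t 18.5 pos [0.3919 0.2837 0.0989] yaw 3.031 tilt [-0.001  0.   ] q6 -0.94 F [-5.3 -1.9  1.2] w 0.0091 ff 45.0
row [-0.0078  0.0089  0.0321] turn -0.0001
```

```bash
python3 -m pendant '[[0.006,-0.003,0.01,0.006],[0.006,-0.003,0.02,-0.006],[0.006,-0.003,0.03,0.006],[0.006,-0.003,0.03,-0.006],[0.006,-0.003,0.03,0],[0.006,-0.003,0.03,0]]'
python3 -m pendant '[[0,0,0.01,0],[0,0,0.02,0],[0,0,0.03,0],[0,0,0.03,0]]'
python3 -c "
from h import *;need(.3929,.2847,.095,-.110+np.pi)"
```

```text
t: 19.1
tool_pos: [0.3919, 0.2836, 0.0956]
tcp_rot: [0.055, 0.998, 0.0, 0.001]
force: [-1.1, -0.5, 0.4]
width: 0.0088
finger_force: 45.0
t: 19.5
tool_pos: [0.3921, 0.2837, 0.0948]
tcp_rot: [0.054, 0.999, 0.0, 0.001]
force: [-11.9, -8.1, 26.0]
width: 0.0091
finger_force: 45.0
t 19.5 pos [0.3921 0.2837 0.0948] yaw 3.0327 tilt [0.001 0.   ] q6 -0.94 F [-11.9  -8.1  26. ] w 0.0091 ff 45.0
row [-0.0057  0.0088 -0.0018] turn 0.0002
```

```bash
python3 -m pendant '[[0.003,-0.003,-0.018,0],[0.003,-0.003,-0.018,0],[0.003,-0.003,-0.018,0],[0.003,-0.003,-0.018,0]]' -1 55
python3 -m pendant '[[0,0,0,0.02],[0,0,0,0.04],[0,0,0,0.06],[0,0,0,0.08],[0,0,0,0.1],[0,0,0,0.12],[0,0,0,0.12]]'
python3 -c "
from h import *;need(.3921,.2837,.095,-.110+np.pi)"
```

```text
t: 19.9
tool_pos: [0.3919, 0.2837, 0.0949]
tcp_rot: [0.055, 0.999, 0.001, 0.001]
force: [-1.5, 0.1, 7.6]
width: 0.0085
finger_force: 55.0
t: 20.6
tool_pos: [0.3923, 0.2836, 0.0949]
tcp_rot: [0.42, 0.907, 0.001, 0.001]
force: [-0.0, -0.2, 5.8]
width: 0.0088
finger_force: 55.0
t 20.6 pos [0.3923 0.2836 0.0949] yaw 2.2736 tilt [0.003 0.001] q6 -0.18 F [-0.  -0.2  5.8] w 0.0088 ff 55.0
row [ 0.0015 -0.0003 -0.001 ] turn -0.1206
```

```bash
python3 -m pendant '[[0,0,0,0.02],[0,0,0,0.04],[0,0,0,0.06],[0,0,0,0.08],[0,0,0,0.1],[0,0,0,0.12],[0,0,0,0.14],[0,0,0,0.158]]'
python3 -m pendant '[[0,0,0,0],[0,0,0,0],[0,0,0,0],[0,0,0,0],[0,0,0,0]]'
python3 - <<'E'
from h import *
from workcell import cams,telemetry
need(.3921,.2837,.095,-.110+np.pi-1.75);print(telemetry.sense()["torque"])
f=cams.grab_frame("side");g=cams.grab_frame("top")
cv2.imwrite("pics/c6.png",np.hstack([cv2.resize(g["img"][150:260,150:260],(400,400)),cv2.resize(f["img"][120:220,210:310],(400,400))])[:,:,::-1])
E
```

```text
t: 21.4
tool_pos: [0.3932, 0.2835, 0.0949]
tcp_rot: [0.802, 0.597, 0.002, 0.001]
force: [6.4, -1.2, 1.5]
width: 0.0085
finger_force: 55.0
t: 21.9
tool_pos: [0.3932, 0.2835, 0.0949]
tcp_rot: [0.8, 0.599, 0.002, 0.001]
force: [5.4, -0.1, 1.4]
width: 0.0087
finger_force: 55.0
t 21.9 pos [0.3932 0.2835 0.0949] yaw 1.2854 tilt [0.005 0.001] q6 0.81 F [ 5.4 -0.1  1.4] w 0.0087 ff 55.0
row [-0.0013 -0.0091 -0.001 ] turn 0.0006
[-0.19247031 -1.20108457  0.10805599]
```

View pics/c6.png

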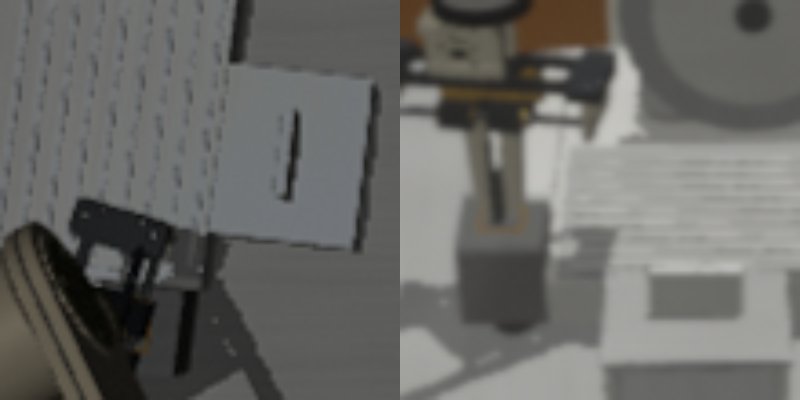

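The key is down on the console and turned a quarter turn. The extension is still flush. Handing in.

```bash
python3 -c "
from workcell import bot;print(bot.close_job())"
```

```text
the job is handed in; nothing more can be done
None
```

I slid the extension flush against the bed, pushed the key fully home and turned the hand 1.75 rad clockwise, then handed the job in at about 22 s with the key still gripped at 55 N; the hand-in gave no verdict.

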